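Clip the drying peg on its rail and hang the tumbler on it

TASK

Press the drying peg's sprung clip down over the round steel rail of the drip tray until its arms snap past the widest point and the peg sits fully home, upright, roughly midway between the two end brackets. Then put the upside-down steel tumbler over the peg so that its rim rests on the peg's cross-shaped foot, let go, and leave the tin and the spice jar behind the work where they are.

Things in the scene. Friction and masses are not known exactly. Their poses are not given: they have to be found in the camera images.
- tray: Fixed grey drip tray, 150 (x) x 260 (y) x 18 mm, floor and walls 6 mm; origin at the centre of its underside, z up. A steel rail, 22 mm in diameter, runs along its y axis between two grey end brackets (44 mm high, 212 mm apart inside); rail axis 32 mm above the origin.
- rail_mid (a point): Point on the rail's axis midway between the brackets; y runs along the rail, z up.
- peg: Loose black plastic drying peg, 0.11 kg, 123 mm high, standing on the two lips of its clip, mouth down; origin midway between the lips' undersides, z up. From the top: a square post to grip (22 x 22 mm, 70 mm long, sides along x and y, from 53 to 123 mm above the origin), a cross-shaped foot, a 34 mm block, and the clip, whose bore runs along the peg's y axis (either way round fits).
- clip_bore (a point): Centre of the clip's bore, 24.5 mm above the peg's origin; on the rail's axis when home. Two sprung arms 34 mm wide, flared lips, mouth 14 mm. The lips meet the rail about 20 mm above the home height; pushing past takes about 7 to 12 N; then a hard stop as the block meets the rail.
- peg_foot (a point): Centre of the upper face of the peg's cross-shaped foot (two bars 84 x 12 x 6 mm along the peg's x and y), 55 mm above the peg's origin, in the middle of the post; the tumbler's rim is to rest on this face.
- tumbler: Loose steel tumbler, 0.09 kg, standing upside down: closed end up. 100 mm high, 62 mm across its rim (below), 54 mm across the closed end (top), walls 3 mm, closed end 4 mm. Origin at the centre of the rim, z up.
- tin: Bystander: food tin, 76 mm across and 110 mm high, standing behind the work; origin at the centre of its underside.
- spice_jar: Bystander: glass spice jar with a plastic cap, 45 mm across and 106 mm high, standing behind the work; origin at the centre of its underside.

How it is judged:
On the way, in this order (a step that is already met when the one before it is completed fails the run):
1. the clip is snapped home on the rail, the tumbler not yet on the peg (z of clip_bore in the frame of rail_mid between -0.004 and 0.004 m and x of clip_bore in the frame of rail_mid between -0.004 and 0.004 m and y of clip_bore in the frame of rail_mid between -0.055 and 0.055 m and horizontal distance between tumbler and clip_bore above 0.06 m), for 0.2 s.
2. the tumbler stands over the peg, its rim on the cross-shaped foot (z of tumbler in the frame of peg_foot between -0.004 and 0.005 m and horizontal distance between tumbler and peg_foot below 0.022 m), for 0.2 s.
At the end, for the whole second after the job is handed in: Clip bore on the rail axis within 4 mm across and in height, within 55 mm of mid-rail, peg along the rail within 0.15 rad, upright within 0.2. Tumbler upside down over the post, rim on the cross foot (-4 to +5 mm), centred within 22 mm, tilt under 0.25 rad. Both at rest (under 0.02 m/s) (all of step 2 and z of clip_bore in the frame of rail_mid between -0.004 and 0.004 m and x of clip_bore in the frame of rail_mid between -0.004 and 0.004 m and y of clip_bore in the frame of rail_mid between -0.055 and 0.055 m and angle between the y axis of peg and the y axis of tray, either way round below 0.15 rad and angle between peg's own z axis and vertical below 0.2 rad and angle between tumbler's own z axis and vertical below 0.25 rad and linear speed of each of tumbler, peg below 0.02 m/s); the robot touches nothing.
It fails at once if the tin is displaced by more than 30 mm (distance of tin from where it was at the start of the episode above 0.03 m).
It fails at once if the spice jar is displaced by more than 30 mm (distance of spice_jar from where it was at the start of the episode above 0.03 m).
It also fails if it takes over 64 s, if anything falls off the work surface, if the arm or the gripper's body presses on something with over 40 N, if the wrist force passes 120 N, or if a joint passes its speed limit or range.

ROBOT

A 6-joint arm with a two-finger parallel gripper is mounted at the origin on a cart in front of the work surface, level with it; the furniture and walls round the work are solid. World frame = base frame: x ahead of the robot, y to its left, z up, the work surface at z = 0. Lengths are in m, angles in rad, forces in N, time in s.
With the tool pointing down it reaches from about 0.35 to 0.775 m from the base axis. Payload 7.3 kg.
Tool frame: the origin (TCP) lies on the centre line of the jaws, within the pads' length; the fingertips stand 19 mm ahead of it and the grasp point (between the pads) is the TCP; z points along the fingers, x is the direction in which the jaws open and shut, and the axes are right-handed (so a half turn about z gives the same grasp; the last joint's range is limited). The gripper opens to 92 mm and grips with 3 to 60 N. Pads are 19 mm wide; open, the fingers measure 130 mm over their backs; the gripper's body (75 mm by 190 mm) begins 47 mm behind the grasp point.
Start: joints at [-1.323, 0.342, 1.524, -0, 1.275, -0.146], TCP at [0.201, -0.485, 0.246] pointing down, gripper open.
Joint ranges: [-2.53, 2.53], [-0.77, 2.02], [0.04, 2.7], [-1, 4.14], [0.28, 2.66], [-3.11, 3.11]. Speed limits (rad/s): [2.57, 2.57, 3.14, 3.14, 3.14, 3.14].

INTERFACE

Orientations are given as a unit quaternion [w, x, y, z].
In Python, from cell import ctrl, imaging gives the robot as it stands.
- The arm moves only by the shell command python3 -m creep 'ROWS' [FORCE]. ROWS is JSON, a list of rows, each a list of 3 entries, a list of its own where there are three numbers: the shift along the world's x, y, z in mm, then the turn, a rotation vector about the world's x, y, z in degrees, then the closure, from -1 (fully open) to 1 (shut). A call has 1 to 20 rows; each row shifts and turns the commanded pose from where the row before left it; what a row does not reach is not made up. A row lasts 1/12 s, in which the tool goes at most 41.7 mm and 7.16 degrees, less where a joint would pass 70% of its speed; a pose out of reach is approached as far as the arm can. A call with a gripper value outside its range is refused whole. The fingers move at their own pace and stop on an object; FORCE is the grip in N (left out, the last holds). Time passes only in rows, so rows that do not move let the fingers close. It gives the time, the measured TCP pose, the force and the opening at its end, in the units of the state.
- ctrl.get_obs(): the state, without advancing time (a new reading comes with each control period).
- imaging.camera(name): name is "side" or "top" or "wrist"; returns the picture (480x640x3 uint8, red, green, blue); there is no depth.
- imaging.camera_model(name): a dict with "fx", "fy", "cx", "cy" (pixels), "cam_to_world" (4x4, takes a point from camera to world coordinates); the wrist camera has in their place "T_tool_cam" (4x4, takes a point from camera to tool coordinates, whose origin is the TCP and whose axes are the tool frame's). Camera axes: x right, y up, looking along -z (the intrinsics and any distortion apply to the point x, -y, -z); pixel columns grow to the right and rows downward; lengths in m; the calibration is good to about 2 mm. A picture is of the moment at which its call begins: read the wrist's pose just before it. camera_model takes no time and is no camera call.
- ctrl.finish_job(): hands the job in, once; it reports no verdict.
The state is a dict: "clock": time; "joint_positions": joint angles; "qd": joint speeds; "effort": joint torques, N m; "tool_pos": TCP position; "ee_rot": TCP orientation; "ft_force": force on the tool from outside, world axes, zero at the start; "ft_torque": the same for the moment, N m; "grip_width": finger opening in m.
Only numpy, scipy, OpenCV 4.12 (cv2) and the standard library are available. Lean on these libraries where they do the work, as an engineer would, in place of code of your own. Each camera call takes 0.05 s, during which the arm holds its last target. There are 200 camera calls.

## Working session

There is one attempt and no reset: what is moved stays moved. The work goes in short steps, Python scripts to look and compute and a shell command to move; the robot and the scene stay as the last step left them, time stands still between calls to the robot, and variables do not carry over. Pictures are saved under pics/ and viewed, about 8 in all and at most 12, crops included, and the job is handed in when it is done.

```bash
mkdir -p pics; ls; python3 - <<'E'
from cell import ctrl, imaging
import cv2
for n in ("top","side"):
    cv2.imwrite(f"pics/{n}0.png",imaging.camera(n)[:,:,::-1])
    m=imaging.camera_model(n);print(n,{k:(v if k!="cam_to_world" else [[round(float(a),4) for a in r] for r in v]) for k,v in m.items()})
print(imaging.camera_model("wrist"))
print(ctrl.get_obs())
E
```

```text
pics
top {'fx': 488.68001320864164, 'fy': 488.68001320864164, 'cx': 324.1885844817743, 'cy': 247.11965902306036, 'cam_to_world': [[0.0019, 0.9912, -0.1325, 0.4726], [-0.9974, 0.0115, 0.0712, 0.0683], [0.0721, 0.132, 0.9886, 1.1083], [0.0, 0.0, 0.0, 1.0]]}
side {'fx': 497.9832892560176, 'fy': 497.9832892560176, 'cx': 314.8295700535554, 'cy': 240.88035723385653, 'cam_to_world': [[0.9645, 0.097, -0.2455, 0.3443], [-0.2639, 0.3526, -0.8978, -0.9015], [-0.0005, 0.9307, 0.3657, 0.427], [0.0, 0.0, 0.0, 1.0]]}
{'fx': 394.5597424480348, 'fy': 394.5597424480348, 'cx': 325.750934158615, 'cy': 242.6948503515327, 'T_tool_cam': array([[ 9.99998977e-01,  1.26810877e-03,  6.61104229e-04,
        -5.51502840e-04],
       [ 1.39273026e-03, -9.68542826e-01, -2.48843031e-01,
        -6.54406742e-02],
       [ 3.24747729e-04,  2.48843697e-01, -9.68543602e-01,
        -1.37869029e-01],
       [ 0.00000000e+00,  0.00000000e+00,  0.00000000e+00,
         1.00000000e+00]])}
{'clock': 0.1, 'joint_positions': array([-1.32299994e+00,  3.42605943e-01,  1.52491623e+00,  3.51337621e-05,
        1.27540056e+00, -1.45993424e-01]), 'qd': array([ 0.0026332 , -0.001589  , -0.00290518, -0.0008602 ,  0.00086896,
        0.00074617]), 'effort': array([ 2.07815472e-03, -4.32004666e+01, -2.44695532e+01,  7.18344259e-02,
        5.25776634e-02, -4.29837269e-05]), 'tool_pos': array([ 0.20138784, -0.48447545,  0.24514073]), 'ee_rot': array([-4.58191761e-04,  8.31769449e-01, -5.55120834e-01, -4.82312950e-04]), 'ft_force': array([ 0.40537111,  0.32533248, -0.04382557]), 'ft_torque': array([ 0.0287532 ,  0.00665488, -0.03818127]), 'grip_width': 0.09183529652540189}
```

View pics/top0.png

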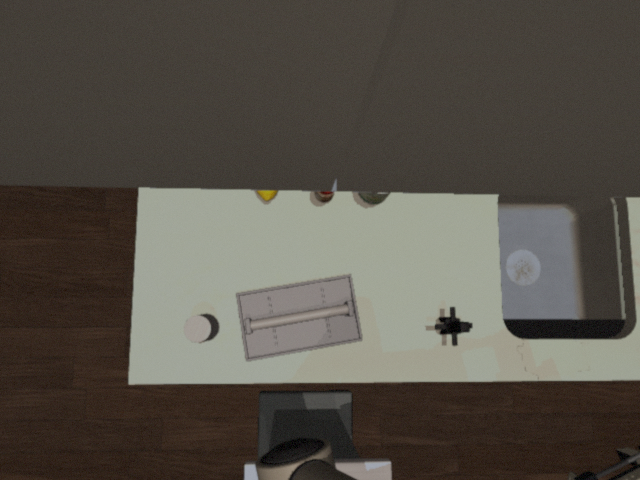

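View pics/side0.png

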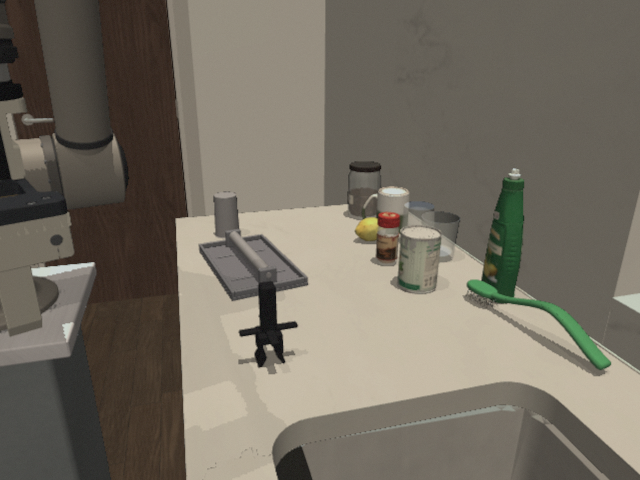

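The top view shows the tumbler (cap at about 198,328), the tray (corners about 237,293 / 351,276 / 361,341 / 247,360) and the peg (about 452,326). The side view shows the peg at about (268,325), the rail from (235,238) to (265,272), and the tin and jar behind.

```bash
cat > h.py <<'E'
import numpy as np
from cell import ctrl, imaging
from scipy.spatial.transform import Rotation as R
def ray(m,u,v,T=None):
    T=np.array(m["cam_to_world"] if T is None else T)
    d=T[:3,:3]@np.array([(u-m["cx"])/m["fx"],-(v-m["cy"])/m["fy"],-1]); return T[:3,3],d
def atz(m,u,v,z,T=None):
    o,d=ray(m,u,v,T); return o+d*(z-o[2])/d[2]
def proj(m,p,T=None):
    T=np.array(m["cam_to_world"] if T is None else T); c=T[:3,:3].T@(np.array(p)-T[:3,3])
    return np.array([m["cx"]-m["fx"]*c[0]/c[2], m["cy"]+m["fy"]*c[1]/c[2]])
def wristT(o):
    q=o["ee_rot"]; T=np.eye(4); T[:3,:3]=R.from_quat([q[1],q[2],q[3],q[0]]).as_matrix(); T[:3,3]=o["tool_pos"]
    return T@imaging.camera_model("wrist")["T_tool_cam"]
E
python3 - <<'E'
import cv2,numpy as np
from h import *
t=cv2.imread("pics/top0.png");s=cv2.imread("pics/side0.png")
f=lambda i,x0,x1,y0,y1,k:cv2.resize(i[y0:y1,x0:x1],None,fx=k,fy=k,interpolation=cv2.INTER_CUBIC)
c=np.zeros((600,800,3),np.uint8)
a=f(t,175,375,265,365,3);c[:300,:600]=a
b=f(t,410,490,295,355,5);c[300:600,:400]=b
d=f(s,220,320,270,370,3);c[300:600,400:700]=d
cv2.imwrite("pics/c1.png",np.clip(c*1.5,0,255).astype(np.uint8))
m=imaging.camera_model("top")
for n,u,v,z in [("tumb",198,328,.1)]+[("tray",*p,.018) for p in [(237,293),(351,276),(361,341),(247,360)]]+[("peg",452,326,.05)]: print(n,atz(m,u,v,z).round(4))
E
```

```text
tumb [0.4412 0.249  0.1   ]
tray [0.5147 0.182  0.018 ]
tray [ 0.554  -0.0708  0.018 ]
tray [ 0.4102 -0.0923  0.018 ]
tray [0.3703 0.1569 0.018 ]
peg [ 0.4438 -0.2882  0.05  ]
```

View pics/c1.png

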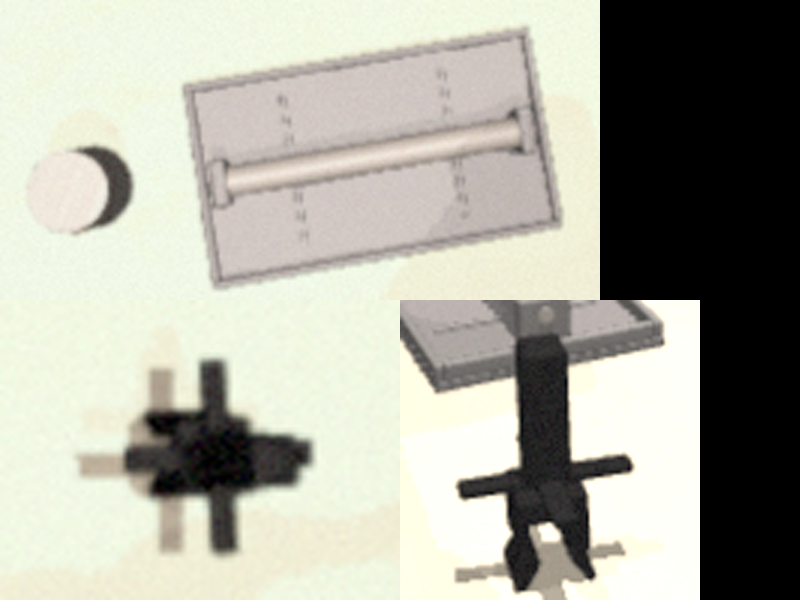

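```bash
python3 - <<'E'
from h import *
m=imaging.camera_model("top")
t=[atz(m,*p,.018) for p in [(236.7,294),(350.7,274.7),(361.7,339),(246.7,360)]]
c=sum(t)/4; print("tray",c.round(4)); 
for a,b in((0,1),(3,2),(1,2),(0,3)):
    d=t[a]-t[b]; print(np.linalg.norm(d).round(4),np.degrees(np.arctan2(d[1],d[0])).round(2))
r=[atz(m,175+x/3,265+y/3,.032) for x,y in((228,181),(519,137))]; d=r[0]-r[1]; print("rail",(r[0]+r[1])/2,np.linalg.norm(d),np.degrees(np.arctan2(d[1],d[0])))
a,b,l=[atz(m,410+x/5,295+(y-300)/5,.055) for x,y in((212,360),(224,552),(125,460))]
print("foot",(a+b)/2,np.linalg.norm(a-b),np.degrees(np.arctan2(*(a-b)[1::-1])),l)
E
python3 -m creep '[[[41,0,0],[0,0,0],-1],[[41,30,0],[0,0,0],-1],[[40,35,0],[0,0,0],-1],[[40,35,0],[0,0,0],-1],[[40,35,0],[0,0,0],-1],[[0,30,30],[0,0,0],-1],[[0,0,0],[0,0,0],-1],[[0,0,0],[0,0,0],-1]]' 30
```

```text
tray [0.4635 0.044  0.018 ]
0.2565 99.97
0.2552 99.99
0.1443 9.47
0.1444 9.99
rail [0.46068625 0.04344331 0.032     ] 0.21315216426084316 98.5939579581076
foot [ 0.44373706 -0.29009963  0.055     ] 0.08252719010211822 1.764256551865696 [ 0.44181703 -0.2488255   0.055     ]
clock: 0.77
tool_pos: [0.3711, -0.3475, 0.2763]
ee_rot: [0.0, 0.833, -0.554, 0.001]
ft_force: [0.5, -0.4, -0.0]
grip_width: 0.0918
```

```bash
python3 -m creep '[[[36,29,0],[0,0,7],-1],[[36,29,0],[0,0,7],-1],[[0,0,0],[0,0,7],-1],[[0,0,0],[0,0,7],-1],[[0,0,0],[0,0,7],-1],[[0,0,0],[0,0,7],-1],[[0,0,0],[0,0,7],-1],[[0,0,0],[0,0,7],-1],[[0,0,0],[0,0,7],-1],[[0,0,0],[0,0,6],-1],[[0,0,0],[0,0,0],-1],[[0,0,0],[0,0,0],-1],[[0,0,0],[0,0,0],-1]]'
python3 - <<'E'
from h import *
import cv2
o=ctrl.get_obs(); np.savez("w1.npz",T=wristT(o)); print(o["tool_pos"],o["ee_rot"],o["joint_positions"])
cv2.imwrite("pics/w1.png",imaging.camera("wrist")[:,:,::-1])
E
```

```text
clock: 1.85
tool_pos: [0.4347, -0.2966, 0.2747]
ee_rot: [-0.0, 1.0, 0.012, -0.0]
ft_force: [-0.3, -0.2, -0.3]
grip_width: 0.0919
[ 0.43469202 -0.29664657  0.27465643] [-2.59661195e-04  9.99932383e-01  1.16218661e-02 -3.06297029e-04] [-7.44499993e-01  3.23559885e-01  1.46967030e+00 -4.35614964e-05
  1.34916444e+00 -7.67734657e-01]
```

View pics/w1.png

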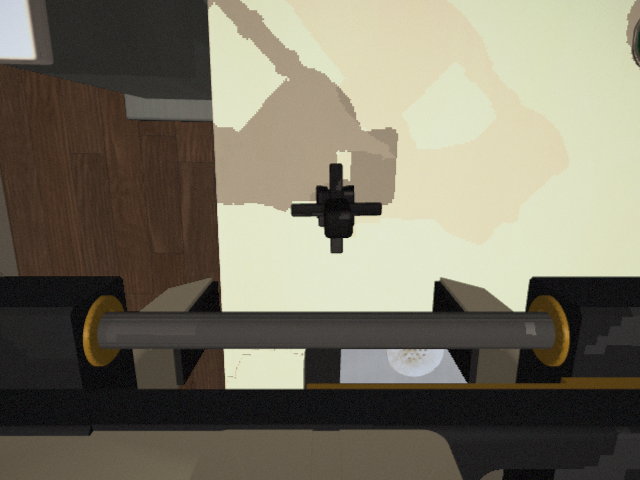

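The wrist view shows the peg clearly: foot bar ends at (291,210), (382,209), (336,164) and (337,253), almost square to the tool.

```bash
python3 - <<'E'
from h import *
T=np.load("w1.npz")["T"]; m=imaging.camera_model("wrist")
P=[atz(m,*p,.055,T) for p in((291.5,210),(381.5,209),(336,164),(337,252.5))]
for p in P: print(p.round(4))
print((P[0]+P[1])/2,(P[2]+P[3])/2)
for a,b in((0,1),(3,2)):
    d=P[b]-P[a]; print(np.linalg.norm(d),np.degrees(np.arctan2(d[1],d[0])))
print(proj(m,[.4435,-.29,.123],T), proj(m,[.4435,-.29,.055],T))
E
```

```text
[ 0.4017 -0.2914  0.055 ]
[ 0.4841 -0.2887  0.055 ]
[ 0.4413 -0.2492  0.055 ]
[ 0.4445 -0.331   0.055 ]
[ 0.44289502 -0.29006559  0.055     ] [ 0.44292116 -0.2900604   0.055     ]
0.08242119518559211 1.895917626782342
0.0818530978462982 92.28085952382335
[339.68302469 224.59499908] [337.14779063 209.44359275]
```

```bash
python3 -m creep '[[[8,7,-20],[0,0,0.7],-1],[[0,0,-40],[0,0,0],-1],[[0,0,-40],[0,0,0],-1],[[0,0,-40],[0,0,0],-1],[[0,0,-25],[0,0,0],-1],[[0,0,-15],[0,0,0],-1],[[0,0,0],[0,0,0],-1],[[0,0,0],[0,0,0],0.2],[[0,0,0],[0,0,0],1],[[0,0,0],[0,0,0],1],[[0,0,0],[0,0,0],1],[[0,0,0],[0,0,0],1],[[0,0,0],[0,0,0],1],[[0,0,0],[0,0,0],1],[[0,0,0],[0,0,0],1],[[0,0,0],[0,0,0],1]]' 50
```

```text
clock: 3.23
tool_pos: [0.4431, -0.2892, 0.0953]
ee_rot: [0.0, 1.0, 0.02, 0.0]
ft_force: [-0.4, 0.4, -0.7]
grip_width: 0.0366
```

```bash
python3 -m creep '[[[0,0,0],[0,0,0],1],[[0,0,0],[0,0,0],1],[[0,0,0],[0,0,0],1],[[0,0,0],[0,0,0],1],[[0,0,0],[0,0,0],1],[[0,0,0],[0,0,0],1]]' 50
```

```text
clock: 3.73
tool_pos: [0.443, -0.2891, 0.0951]
ee_rot: [-0.0, 1.0, 0.02, -0.0]
ft_force: [-0.2, 1.0, -1.1]
grip_width: 0.0219
```

```bash
python3 -m creep '[[[0,0,30],[0,0,0],1],[[0,0,35],[0,0,0],1],[[2,15,35],[0,0,2],1],[[2,37,0],[0,0,2],1],[[2,37,0],[0,0,2],1],[[2,37,0],[0,0,1.7],1],[[2,37,0],[0,0,0],1],[[2,37,0],[0,0,0],1],[[2,37,0],[0,0,0],1],[[2,37,0],[0,0,0],1],[[2,37,0],[0,0,0],1],[[1,22,0],[0,0,0],1],[[0,0,0],[0,0,0],1],[[0,0,0],[0,0,0],1],[[0,0,0],[0,0,0],1],[[0,0,0],[0,0,0],1]]'
python3 - <<'E'
from h import *
import cv2
o=ctrl.get_obs(); np.savez("w2.npz",T=wristT(o)); print(o["tool_pos"],o["ee_rot"],o["ft_force"])
w=imaging.camera("wrist")[:,:,::-1]; s=imaging.camera("side")[:,:,::-1]
cv2.imwrite("pics/w2.png",w); cv2.imwrite("pics/s2.png",s)
c=cv2.resize(s[150:330,180:340],None,fx=2,fy=2)
i=np.zeros((480,800,3),np.uint8); i[:,:480]=w[:,80:560]; i[:360,480:800]=c
cv2.imwrite("pics/c2.png",np.clip(i*1.4,0,255).astype(np.uint8))
E
```

```text
clock: 5.07
tool_pos: [0.4621, 0.0429, 0.1951]
ee_rot: [0.0, 0.996, 0.086, -0.0]
ft_force: [0.1, -0.8, -2.0]
grip_width: 0.022
[0.46207226 0.04287324 0.19514004] [ 1.39214985e-04  9.96273769e-01  8.62470609e-02 -4.14132421e-05] [ 0.05396583 -0.82576434 -1.98304407]
```

View pics/c2.png

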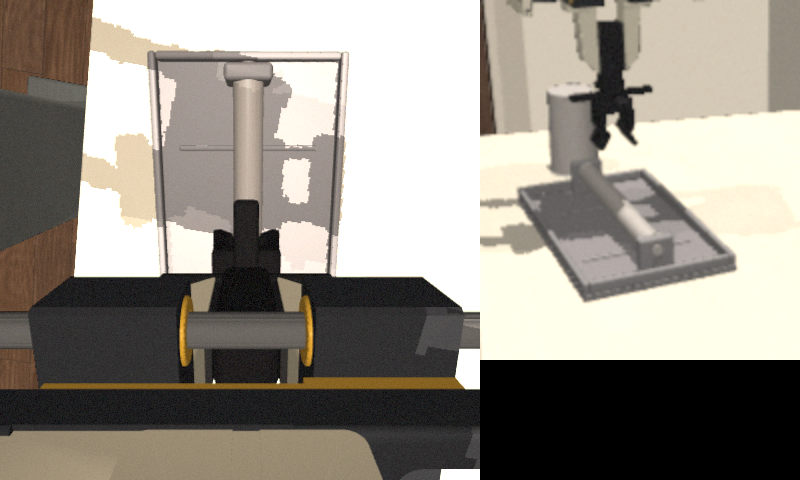

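The composite shows the rail (columns about 233–263 in the crop, so 313–343 in full) running almost straight up to the peg's bar. I'll measure the rail's axis relative to the peg more exactly.

```bash
python3 - <<'E'
from h import *
import cv2
w=cv2.GaussianBlur(cv2.imread("pics/w2.png"),(3,3),0).astype(float).mean(2)
T=np.load("w2.npz")["T"]; m=imaging.camera_model("wrist")
P=[]
for r in range(95,196,10):
    g=np.diff(w[r-1:r+2].mean(0)); L=300+np.argmax(np.abs(g[300:322])); Rr=335+np.argmax(np.abs(g[335:355])); 
    p=atz(m,(L+Rr)/2+.5,r,.032,T); P.append(p); print(r,L,Rr,p.round(4), end=" | ")
P=np.array(P); k=np.polyfit(P[:,1],P[:,0],1); print("\nyaw",np.degrees(np.arctan(-k[0])),"x at y=.0435",np.polyval(k,.0435), "at .0429",np.polyval(k,.0429))
g=np.diff(w[206:226].mean(0)); print("bar",300+np.argmin(g[300:325]),330+np.argmax(g[330:352]))
for u in (313.5,338.5): print(atz(m,u,205,.155,T))
ybar=np.array([.46207,.04287,.155])+.042*np.array([-np.sin(np.radians(9.9)),np.cos(np.radians(9.9)),0])
print("bar end predicted px",proj(m,ybar,T))
br=[atz(m,80+u,v,.044,T) for u,v in((223,63),(272,63),(224,82),(273,82))]; print(np.round(br,4))
E
```

```text
95 312 343 [0.4454 0.1406 0.032 ] | 105 312 343 [0.4466 0.1339 0.032 ] | 115 312 343 [0.4478 0.1271 0.032 ] | 125 312 342 [0.4486 0.1202 0.032 ] | 135 312 353 [0.4538 0.1139 0.032 ] | 145 312 342 [0.4511 0.1062 0.032 ] | 155 312 342 [0.4523 0.0991 0.032 ] | 165 312 342 [0.4535 0.0919 0.032 ] | 175 312 342 [0.4548 0.0846 0.032 ] | 185 312 342 [0.4561 0.0772 0.032 ] | 195 312 342 [0.4574 0.0697 0.032 ] | 
yaw 9.235652984970052 x at y=.0435 0.4617250628020978 at .0429 0.4618226247869365
bar 312 338
[0.4485452  0.08004816 0.155     ]
[0.45974507 0.08198491 0.155     ]
bar end predicted px [328.74883558 198.29118629]
[[0.4254 0.1566 0.044 ]
 [0.4581 0.1622 0.044 ]
 [0.4279 0.1448 0.044 ]
 [0.461  0.1505 0.044 ]]
```

```bash
python3 -m creep '[[[1.2,0,-30],[0,0,-0.2],1],[[0,0,-30],[0,0,0],1],[[0,0,-8],[0,0,0],1],[[0,0,-3],[0,0,0],1],[[0,0,-3],[0,0,0],1],[[0,0,0],[0,0,0],1]]' 60; python3 -m creep '[[[0,0,-3],[0,0,0],1],[[0,0,-3],[0,0,0],1],[[0,0,0],[0,0,0],1]]'
```

```text
clock: 5.67
tool_pos: [0.4636, 0.0435, 0.1219]
ee_rot: [0.0, 0.996, 0.085, 0.0]
ft_force: [-1.8, -0.4, -0.4]
grip_width: 0.0215
clock: 5.92
tool_pos: [0.4639, 0.0436, 0.1165]
ee_rot: [0.0, 0.996, 0.085, 0.001]
ft_force: [-0.7, -1.0, 1.2]
grip_width: 0.0219
```

```bash
python3 -m creep '[[[0,0,-2],[0,0,0],1],[[0,0,-2],[0,0,0],1],[[0,0,-2],[0,0,0],1],[[0,0,0],[0,0,0],1]]'; python3 -m creep '[[[0,0,-2],[0,0,0],1],[[0,0,-2],[0,0,0],1],[[0,0,0],[0,0,0],1]]';python3 -m creep '[[[0,0,-2],[0,0,0],1],[[0,0,-1],[0,0,0],1],[[0,0,0],[0,0,0],1]]'
```

```text
clock: 6.25
tool_pos: [0.4634, 0.0438, 0.1094]
ee_rot: [0.0, 0.996, 0.085, 0.0]
ft_force: [0.7, 0.1, 0.3]
grip_width: 0.022
clock: 6.5
tool_pos: [0.4631, 0.0439, 0.1046]
ee_rot: [-0.0, 0.996, 0.085, -0.0]
ft_force: [1.6, -0.1, -5.5]
grip_width: 0.0216
clock: 6.75
tool_pos: [0.4633, 0.0439, 0.1022]
ee_rot: [-0.0, 0.996, 0.085, 0.0]
ft_force: [-0.9, -0.0, -1.6]
grip_width: 0.0221
```

```bash
python3 -m creep '[[[0,0,-1],[0,0,0],1],[[0,0,-1],[0,0,0],1],[[0,0,0],[0,0,0],1]]'
python3 - <<'E'
from h import *
import cv2
w=imaging.camera("wrist")[:,:,::-1]; s=imaging.camera("side")[:,:,::-1]
i=np.zeros((480,800,3),np.uint8); i[:,:400]=w[:,125:525]; i[:400,400:800]=cv2.resize(s[185:285,200:300],None,fx=4,fy=4)
cv2.imwrite("pics/c3.png",np.clip(i*1.4,0,255).astype(np.uint8))
E
```

```text
clock: 7.0
tool_pos: [0.4634, 0.0439, 0.1019]
ee_rot: [0.0, 0.996, 0.085, 0.001]
ft_force: [-5.7, -0.1, 17.9]
grip_width: 0.0219
```

View pics/c3.png

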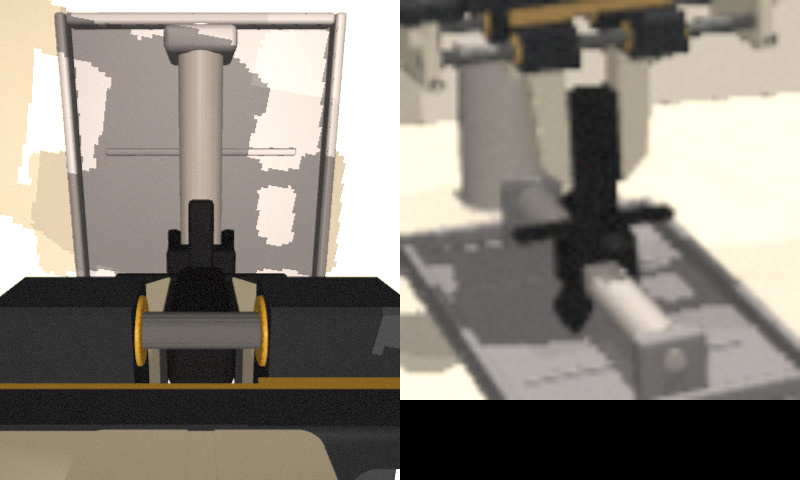

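The clip is seated: 18 N at the hard stop, with the arms round the rail in the side view. Next I release the peg and go to look at the tumbler.

```bash
python3 -m creep '[[[0,0,1.5],[0,0,0],1],[[0,0,0],[0,0,0],-1],[[0,0,0],[0,0,0],-1],[[0,0,0],[0,0,0],-1],[[0,0,0],[0,0,0],-1],[[0,0,0],[0,0,0],-1],[[0,0,30],[0,0,0],-1],[[0,0,40],[0,0,0],-1],[[0,0,40],[0,0,0],-1],[[0,0,38],[0,0,0],-1],[[-4,35,0],[0,0,0],-1],[[-4,35,0],[0,0,0],-1],[[-4,35,0],[0,0,0],-1],[[-4,35,0],[0,0,0],-1],[[-4,35,0],[0,0,0],-1],[[-2,30,0],[0,0,0],-1],[[0,0,0],[0,0,0],-1],[[0,0,0],[0,0,0],-1],[[0,0,0],[0,0,0],-1]]' 30
python3 - <<'E'
from h import *
import cv2
o=ctrl.get_obs(); np.savez("w4.npz",T=wristT(o)); print(o["tool_pos"],o["ee_rot"])
w=imaging.camera("wrist")[:,:,::-1]; s=imaging.camera("side")[:,:,::-1];t=imaging.camera("top")[:,:,::-1]
cv2.imwrite("pics/t4.png",t)
i=np.zeros((600,800,3),np.uint8); i[:480,:500]=w[:,80:580]; i[:300,500:800]=cv2.resize(s[185:285,200:300],None,fx=3,fy=3); i[300:600,500:800]=cv2.resize(t[265:365,255:355],None,fx=3,fy=3)
cv2.imwrite("pics/c4.png",np.clip(i*1.4,0,255).astype(np.uint8))
E
```

```text
clock: 8.68
tool_pos: [0.4411, 0.2485, 0.2494]
ee_rot: [0.0, 0.996, 0.085, -0.0]
ft_force: [-0.5, -0.6, -0.3]
grip_width: 0.0915
[0.44111412 0.2485293  0.24939764] [ 3.19469792e-04  9.96347545e-01  8.53896748e-02 -2.64806316e-04]
```

View pics/c4.png

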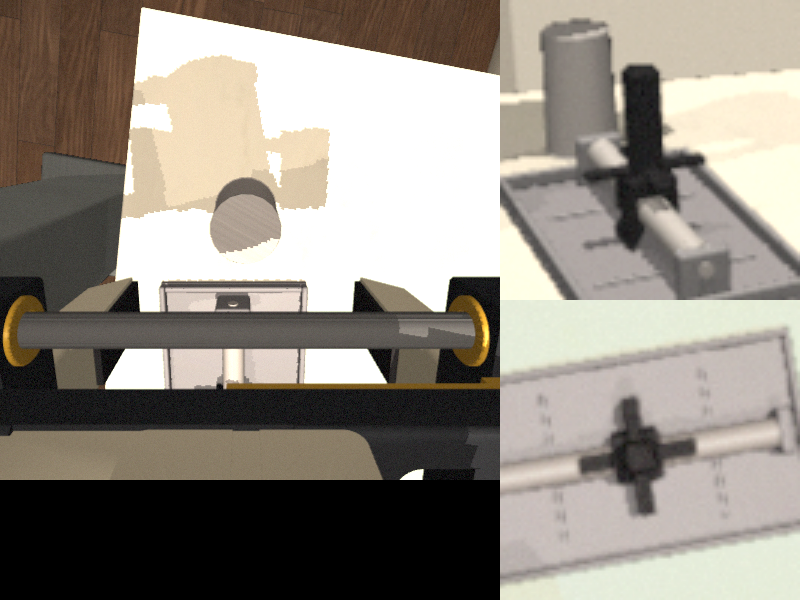

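The peg stands upright and alone on the rail. Its post top is at about (301,318) in the top picture, and the tumbler's closed end is centred at about (325.5,229) in the wrist picture.

```bash
python3 - <<'E'
from h import *
T=np.load("w4.npz")["T"]; m=imaging.camera_model("wrist"); t=imaging.camera_model("top")
print("tumb wrist",atz(m,325.5,229,.1,T),[atz(m,u,229,.1,T)[:2].round(4) for u in(290,361)])
print("tumb top", atz(t,175+67.5/3,265+192/3,.1))
print("post",atz(t,255+137.5/3,265+159/3,.1305))
a,b=[atz(t,255+(x-500)/3,265+(y-300)/3,.0625) for x,y in((629,398),(645,514))]; print("foot xbar",(a+b)/2,np.linalg.norm(a-b),np.degrees(np.arctan2(*(a-b)[1::-1])))
a,b=[atz(t,255+(x-500)/3,265+(y-300)/3,.0625) for x,y in((580,466),(695,447))]; print("ybar",(a+b)/2,np.linalg.norm(a-b))
E
```

```text
tumb wrist [0.43890682 0.25180035 0.1       ] [array([0.4128, 0.2473]), array([0.465 , 0.2563])]
tumb top [0.43925272 0.24995188 0.1       ]
post [0.46165031 0.04394886 0.1305    ]
foot xbar [0.46317585 0.04265265 0.0625    ] 0.08189289138424603 8.393799697377297
ybar [0.46265788 0.04212119 0.0625    ] 0.08206526104969936
```

```bash
python3 -m creep '[[[-1,2.5,-35],[0,0,0],-1],[[0,0,-40],[0,0,0],-1],[[0,0,-40],[0,0,0],-1],[[0,0,-40],[0,0,0],-1],[[0,0,-20],[0,0,0],-1],[[0,0,-4],[0,0,0],-1],[[0,0,0],[0,0,0],-1],[[0,0,0],[0,0,0],1],[[0,0,0],[0,0,0],1],[[0,0,0],[0,0,0],1],[[0,0,0],[0,0,0],1],[[0,0,0],[0,0,0],1],[[0,0,0],[0,0,0],1],[[0,0,0],[0,0,0],1],[[0,0,0],[0,0,0],1],[[0,0,0],[0,0,0],1],[[0,0,0],[0,0,0],1]]' 25
```

```text
clock: 10.25
tool_pos: [0.4405, 0.2515, 0.0712]
ee_rot: [-0.0, 0.996, 0.085, 0.0]
ft_force: [-0.1, -0.5, 6.1]
grip_width: 0.0556
```

```bash
python3 -m creep '[[[0,0,0],[0,0,0],1],[[0,0,0],[0,0,0],1],[[0,0,22],[0,0,0],1],[[0,0,35],[0,0,0],1],[[0,0,35],[0,0,0],1],[[0,0,35],[0,0,0],1],[[0,0,35],[0,0,0],1],[[0,0,0],[0,0,0],1],[[4,-35,0],[0,0,0],1],[[4,-35,0],[0,0,0],1],[[4,-35,0],[0,0,0],1],[[4,-35,0],[0,0,0],1],[[4,-35,0],[0,0,0],1],[[2,-33,0],[0,0,0],1],[[0,0,0],[0,0,0],1],[[0,0,0],[0,0,0],1],[[0,0,0],[0,0,0],1]]'
python3 - <<'E'
from h import *
import cv2
s=imaging.camera("side")[:,:,::-1];t=imaging.camera("top")[:,:,::-1]
i=np.zeros((480,800,3),np.uint8); i[:,:400]=cv2.resize(s[150:270,200:300],None,fx=4,fy=4); i[:400,400:800]=cv2.resize(t[265:365,255:355],None,fx=4,fy=4)
cv2.imwrite("pics/c5.png",np.clip(i*1.4,0,255).astype(np.uint8))
E
```

```text
clock: 11.67
tool_pos: [0.462, 0.0437, 0.2323]
ee_rot: [-0.0, 0.996, 0.085, -0.0]
ft_force: [-0.5, 0.1, -0.9]
grip_width: 0.0553
```

View pics/c5.png

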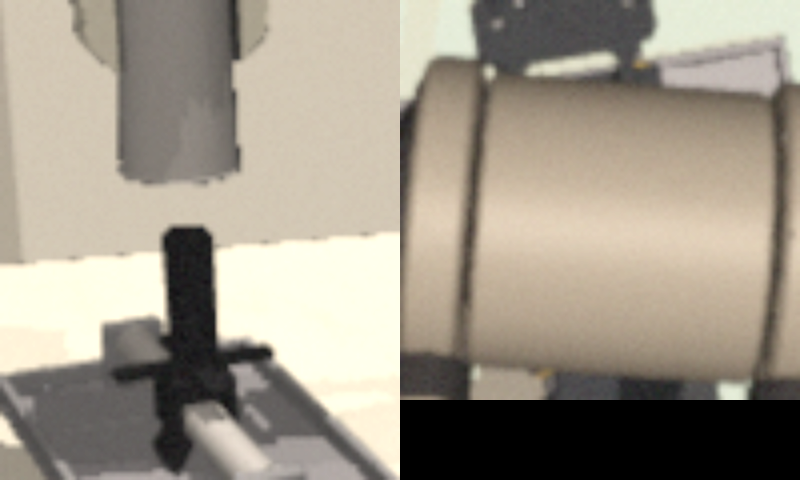

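The tumbler hangs above the post in the side view, with its rim centre at column 178 and the post at 188 in the crop, a few mm apart. I'll check this with projections.

```bash
python3 - <<'E'
from h import *
m=imaging.camera_model("side")
f=lambda p:(proj(m,p)-[200,150])*4
print("rim pred",f([.462,.0437,.161]),"+5mm x",f([.467,.0437,.161]),"L/R",f([.431,.0437,.161]),f([.493,.0437,.161]))
print("post top pred",f([.463,.0437,.1305]),"base",f([.463,.0437,.0625]))
E
```

```text
rim pred [181.74978247 165.12831758] +5mm x [191.94179672 164.38810224] L/R [117.98190428 169.7595868 ] [244.52972754 160.56879897]
post top pred [186.93857438 224.56609181] base [193.70774257 352.68056203]
```

```bash
python3 -m creep '[[[2,0,-15],[0,0,0],1],[[0,0,-20],[0,0,0],1],[[0,0,-20],[0,0,0],1],[[0,0,-20],[0,0,0],1],[[0,0,-15],[0,0,0],1],[[0,0,-4],[0,0,0],1],[[0,0,0],[0,0,0],1],[[0,0,0],[0,0,0],1]]'; python3 -m creep '[[[0,0,-1.5],[0,0,0],1],[[0,0,-1.5],[0,0,0],1],[[0,0,0],[0,0,0],1],[[0,0,0],[0,0,0],1]]'
```

```text
clock: 12.43
tool_pos: [0.4646, 0.044, 0.1392]
ee_rot: [0.0, 0.996, 0.086, 0.0]
ft_force: [0.0, 0.2, -0.4]
grip_width: 0.0554
clock: 12.77
tool_pos: [0.4644, 0.0433, 0.1361]
ee_rot: [0.0, 0.996, 0.085, 0.0]
ft_force: [-0.9, -0.4, -0.9]
grip_width: 0.0551
```

```bash
python3 -m creep '[[[0,0,-1],[0,0,0],1],[[0,0,-1],[0,0,0],1],[[0,0,0],[0,0,0],1],[[0,0,0],[0,0,0],1]]'; python3 -m creep '[[[0,0,-0.7],[0,0,0],1],[[0,0,0],[0,0,0],1],[[0,0,0],[0,0,0],1]]'
```

```text
clock: 13.1
tool_pos: [0.4642, 0.0433, 0.1336]
ee_rot: [-0.0, 0.996, 0.085, -0.0]
ft_force: [-1.2, 0.1, -0.8]
grip_width: 0.0551
clock: 13.35
tool_pos: [0.4644, 0.0433, 0.1332]
ee_rot: [0.0, 0.996, 0.085, 0.0]
ft_force: [-1.4, 0.4, 3.0]
grip_width: 0.0553
```

The rim touches the foot at the expected height. I'll open, rise and check.

```bash
python3 -m creep '[[[0,0,0],[0,0,0],-1],[[0,0,0],[0,0,0],-1],[[0,0,0],[0,0,0],-1],[[0,0,0],[0,0,0],-1],[[0,0,0],[0,0,0],-1],[[0,0,0],[0,0,0],-1],[[0,0,0],[0,0,0],-1],[[0,0,15],[0,0,0],-1],[[0,0,30],[0,0,0],-1],[[0,0,40],[0,0,0],-1],[[0,0,40],[0,0,0],-1],[[0,-40,0],[0,0,0],-1],[[0,-40,0],[0,0,0],-1],[[0,-40,0],[0,0,0],-1],[[0,-40,0],[0,0,0],-1],[[0,-40,0],[0,0,0],-1],[[0,0,0],[0,0,0],-1],[[0,0,0],[0,0,0],-1],[[0,0,0],[0,0,0],-1]]'
python3 - <<'E'
from h import *
import cv2
s=imaging.camera("side")[:,:,::-1];t=imaging.camera("top")[:,:,::-1]
i=np.zeros((480,800,3),np.uint8); i[:,:400]=cv2.resize(s[170:290,200:300],None,fx=4,fy=4); i[:400,400:800]=cv2.resize(t[265:365,255:355],None,fx=4,fy=4)
cv2.imwrite("pics/c6.png",np.clip(i*1.4,0,255).astype(np.uint8))
m=imaging.camera_model("side");n=imaging.camera_model("top")
for z in(.0625,.1625): print((proj(m,[.463,.0437,z])-[200,170])*4,(proj(n,[.463,.0437,z])-[255,265])*4+[400,0])
E
```

```text
clock: 14.93
tool_pos: [0.464, -0.1563, 0.2578]
ee_rot: [-0.0, 0.996, 0.085, -0.0]
ft_force: [-0.6, -0.6, -0.2]
grip_width: 0.0918
[193.70774257 272.68056203] [580.63204148 207.96361372]
[183.63354258  82.01447756] [585.53849808 209.91065773]
```

View pics/c6.png

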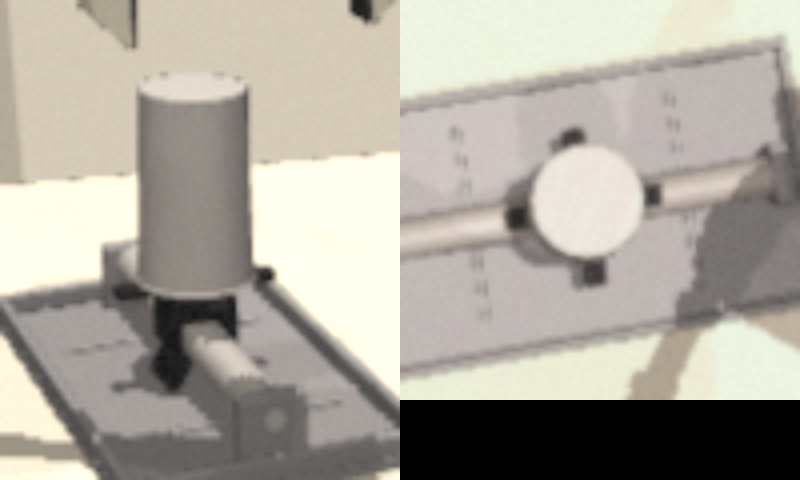

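The tumbler stands upright on the foot. Its cap is at (587,202) in the top crop, about 4–5 mm off centre, well inside the 22 mm allowed. All four foot bar ends are visible and the arm is clear.

```bash
python3 -c "
from cell import ctrl
print(ctrl.finish_job())"
```

```text
the job is handed in; nothing more can be done
None
```

I snapped the peg's clip onto the rail near mid-rail, set the upside-down tumbler over it, and handed the job in at about 15 s of the 64 s allowed. No verdict was reported.

- **Clip:** it reached a hard stop at about 18 N, at the expected home height to within 1 mm. After release the peg stood upright on its own.
- **Tumbler:** the rim met the foot at the expected height. In the last top and side pictures the tumbler stands upright, roughly 4–5 mm off the peg's centre (22 mm allowed).
- **Hand-in state:** the gripper was open and well clear of everything.
- **Not checked:** the last pictures were cropped to the work, so I did not re-check the tin and spice jar. The arm never went near them.
- **Disagreement:** the cameras and the arm differed by 1–2 mm, within the stated calibration.

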